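# Count three bearings off the tray into the order carton

## Robot

A 6-joint arm with a two-finger parallel gripper is mounted at the origin on the work surface. World frame = base frame: x ahead of the robot, y to its left, z up, the work surface at z = 0. Lengths are in m, angles in rad, forces in N, time in s.
With the tool pointing down it reaches from about 0.375 to 0.975 m from the base axis. Payload 3.8 kg.
Tool frame: the origin (TCP) lies on the centre line of the jaws, within the pads' length; the fingertips stand 25 mm ahead of it and the grasp point (between the pads) lies 6 mm ahead of it; z points along the fingers, y is the line along which they close (so a half turn about z gives the same grasp; the last joint's range is limited). The gripper opens to 88 mm and grips with 3 to 60 N. Pads are 18 mm wide; open, the fingers measure 123 mm over their backs; the gripper's body (75 mm by 187 mm) begins 45 mm behind the grasp point.
Start: joints at [-1.16, 0.264, 1.604, -0, 1.274, -0.037], TCP at [0.292, -0.608, 0.236] pointing down, gripper open.
Joint ranges: [-2.63, 2.63], [-0.94, 2.18], [0.31, 2.57], [-1.31, 4.45], [0, 2.66], [-2.55, 2.55]. Speed limits (rad/s): [2.57, 2.57, 3.14, 3.14, 3.14, 3.14].

## Interface

Orientations are given as a unit quaternion [x, y, z, w].
In Python, from bench import bot gives the robot as it stands. Calls block until the motion is done:
- bot.movep(position, orientation): joint-space move of the TCP to a pose.
- bot.movel(position, attitude=None, velocity=0.15, until_force=None): straight line of the TCP; attitude=None keeps the orientation; velocity is the mean speed in m/s. With until_force (N) it stops when the force on the tool has changed by that much, and returns True; else False.
- bot.goto_joints(angles): joint-space move.
- bot.move_gripper(opening, grip_force=None): finger opening in m; grip_force is the grip in N (None keeps the last); returns when the fingers have stopped.
- bot.pause(seconds).
- bot.ik(position, orientation): joint angles nearest the present ones, or None.
- bot.read_state(): the state.
- bot.read_camera(name): name is "scene" or "top"; returns (picture, depth): 480x640x3 uint8, red, green, blue; 480x640 float32, m along the optical axis (not along the pixel's ray), 0 where there is no reading.
- bot.calibration(name): a dict with "fovy" (degrees; the focal length in pixels is half the picture's height over the tangent of half this angle, whatever the lens; pixels are square), "cx", "cy" (the principal point, pixels), "R" (3x3) and "t" (3): a world point X has camera coordinates R X + t. Camera axes: x right, y down, z forward; pixel columns grow to the right and rows downward; lengths in m; the calibration is good to about 2 mm. A picture is of the moment at which its call begins. calibration takes no time and is no camera call.
A pose or a line that the arm cannot do raises bot.MotionError and nothing moves.
- bot.job_done(): hands the job in; it is judged then, once.
The state is a dict: "t": time; "joint_positions": joint angles; "dq": joint speeds; "joint_torque": joint torques, N m; "tcp_pos": TCP position; "tcp_rot": TCP orientation; "ft_force": force on the tool from outside, world axes, zero at the start; "torque": the same for the moment, N m; "finger_gap": finger opening in m; "gripper_force": force on a finger pad.
Only numpy, scipy, OpenCV 4.12 (cv2) and the standard library are available. Lean on these libraries where they do the work, as an engineer would, in place of code of your own. Each camera call takes 0.05 s, during which the arm holds its last target. There are 200 camera calls.

## Task

An order needs three of the four bearings lying on the blue counting tray: with a fingertip, sweep three of them, one at a time, across the deck and out through the narrow gate at the tray's end, so that each drops off the lip into the open carton before the next one is sent. Leave the fourth lying inside the tray. Only slide the bearings, never pick them up, and leave the carton, tape roll, scanner and phone where they are.

Things in the scene. Friction and masses are not known exactly. Their poses are not given: they have to be found in the camera images.
- tray: blue sheet-metal counting tray, fixed, on four legs. Origin on the table below it; x axis along the tray to its gate, y across, z up. Level deck, top 75 mm above the table, from x = -156 to +110 mm and y = -120 to +120 mm; rim 12 mm high, 4 mm thick at the back and sides. The bearings start at x -114 to +12 mm and y within 70 mm of the middle
- funnel (a point): mid-point between two bare-aluminium guide vanes on the deck (75 mm above the table), 80 mm along the tray's x axis. The vanes, 12 mm high and 4 mm thick, run from (x 50, y +-120) to (x 110, y +-25) in the tray's frame and lead to the gate
- gate (a point): middle of the gate at deck height, 117.5 mm along the tray's x axis: 50 mm clear between two straight aluminium cheeks 12 mm high, from x = 110 to 125 mm. The deck ends at x = 125 mm in an open lip; a bearing pushed until its centre is past the lip tips off into the carton
- carton: small open-topped brown carton standing loose (0.25 kg) on the table under the lip, flaps folded out; 140 mm along its x axis (roughly the tray's x) by 130 mm by 60 mm high, walls 4 mm, origin at the centre of its underside; the lip reaches about 14 mm over its inside
- bearing1: one of four identical sealed ball bearings lying flat on the tray: a disc 32 mm across and 10 mm thick, 30 to 48 g, bright steel rings with a black rubber seal between; origin at the centre of the disc (its z is 80 mm while it lies on the deck)
- bearing2: one of four identical sealed ball bearings lying flat on the tray: a disc 32 mm across and 10 mm thick, 30 to 48 g, bright steel rings with a black rubber seal between; origin at the centre of the disc (its z is 80 mm while it lies on the deck)
- bearing3: one of four identical sealed ball bearings lying flat on the tray: a disc 32 mm across and 10 mm thick, 30 to 48 g, bright steel rings with a black rubber seal between; origin at the centre of the disc (its z is 80 mm while it lies on the deck)
- bearing4: one of four identical sealed ball bearings lying flat on the tray: a disc 32 mm across and 10 mm thick, 30 to 48 g, bright steel rings with a black rubber seal between; origin at the centre of the disc (its z is 80 mm while it lies on the deck)
- tape_roll: amber-brown roll of packing tape lying flat on the table beside the tray, 100 mm across, 48 mm high, loose; origin at the centre of its underside
- scanner: hand-held barcode scanner lying on its side beside the tray, about 95 mm by 160 mm, 34 mm high, loose; origin on the table at the rear of its grey head, whose middle lies 55 mm along its x axis; the black grip runs towards its -y
- phone: phone with a grey glass face lying on the table behind the tray, 150 by 72 by 9 mm, loose; origin at the centre of its underside
Mind the look-alikes: they are no part of the job. What is shaped like the bearing4 but green or red is not meant.

How it is judged:
By the outcome, as a careful person would: the job done as asked, in the order asked, and still so for the second after the job is handed in, with the robot touching nothing.
It also fails if it takes over 67 s, if anything falls off the work surface, if the arm or the gripper's body presses on something with over 40 N, if the wrist force passes 120 N, or if a joint passes its speed limit or range.

## Working session

There is one attempt and no reset: what is moved stays moved. The work goes in short steps, each a Python script; the robot and the scene stay as the last script left them, time stands still between calls to the robot, and variables do not carry over. Pictures are saved under pics/ and viewed, at most 10 in all, crops included, and the job is handed in when it is done.

```bash
ls; mkdir -p pics; cat > h.py <<'E'
import numpy as np, cv2
from bench import bot
def grab(n):
    p,d=bot.read_camera(n); return p,d,bot.calibration(n)
def ray(c,u,v):
    f=240/np.tan(np.radians(c["fovy"])/2)
    R=np.array(c["R"]);t=np.array(c["t"])
    return -R.T@t, R.T@np.array([(u-c["cx"])/f,(v-c["cy"])/f,1.])
def at_z(c,u,v,z):
    o,d=ray(c,u,v); return o+d*(z-o[2])/d[2]
def at_d(c,u,v,dep):
    o,d=ray(c,u,v); return o+d*dep
def proj(c,X):
    f=240/np.tan(np.radians(c["fovy"])/2)
    q=np.array(c["R"])@np.array(X)+np.array(c["t"]); return np.array([c["cx"]+f*q[0]/q[2],c["cy"]+f*q[1]/q[2]])
E
python3 - <<'E'
from h import *
for n in("top","scene"):
    p,d,c=grab(n); cv2.imwrite(f"pics/{n}0.png",p[:,:,::-1]); np.save(f"{n}0.npy",d); print(n,c)
print(bot.read_state())
E
```

```text
pics
top {'fovy': 42.340554318703184, 'cx': 317.7677467541292, 'cy': 240.54030738831952, 'R': array([[ 0.01173617, -0.99942456,  0.03182462],
       [-0.9898069 , -0.016129  , -0.14149965],
       [ 0.14193153, -0.02983957, -0.98942662]]), 't': array([-0.07283422,  0.62340708,  0.98814732])}
scene {'fovy': 57.66948220919086, 'cx': 316.63659611332355, 'cy': 245.0555348580072, 'R': array([[ 0.83940072,  0.54346239, -0.00742099],
       [ 0.44911811, -0.70124237, -0.55367144],
       [-0.30610352,  0.4614193 , -0.83270215]]), 't': array([-0.50155298, -0.27793755,  1.03922437])}
{'t': 0.1, 'joint_positions': array([-1.15988310e+00,  2.64651291e-01,  1.60522614e+00,  1.17575230e-05,
        1.27370724e+00, -3.69230723e-02]), 'dq': array([ 0.0005177 , -0.00111969, -0.00368789,  0.00080926, -0.00140388,
        0.00125831]), 'joint_torque': array([ 8.92351327e-04, -5.03617644e+01, -3.58071506e+01,  7.31570064e-02,
        2.33294663e-02, -5.45641944e-05]), 'tcp_pos': array([ 0.29201581, -0.60784959,  0.23493649]), 'tcp_rot': array([ 9.75034805e-01,  2.22049855e-01, -1.79644138e-04, -9.79692940e-04]), 'ft_force': array([-0.1513984 ,  0.77266328, -0.40187926]), 'torque': array([0.02196898, 0.00705265, 0.03208477]), 'gripper_force': 0.0, 'finger_gap': 0.08840108583126326}
```

View pics/top0.png

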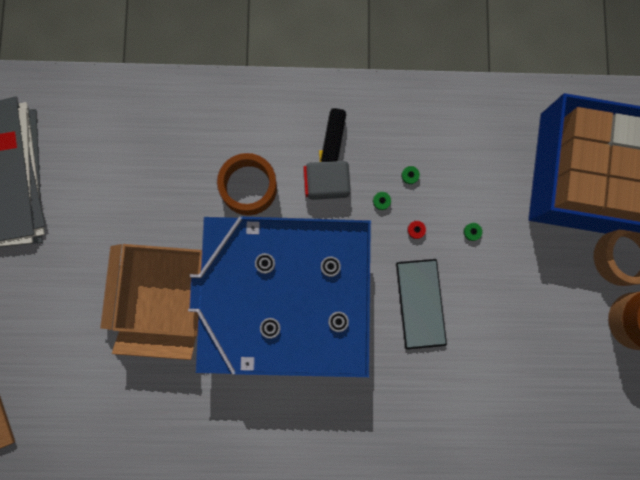

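View pics/scene0.png

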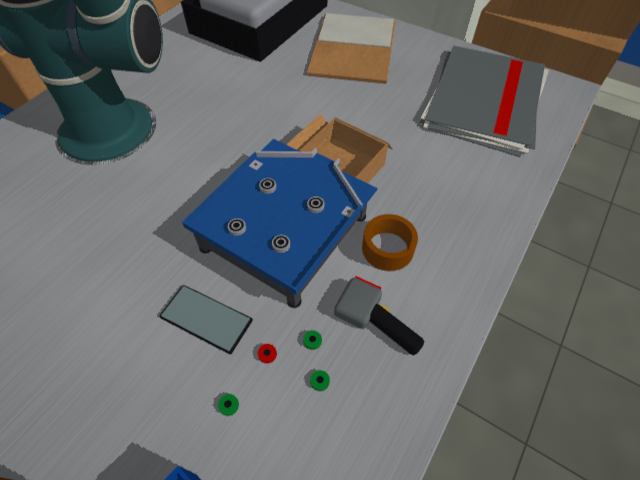

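Top view: candidates are the four steel/black bearings on the blue tray at (264,263), (330,266), (270,328) and (338,322). The look-alikes are green rings at (411,175), (382,201), (473,232) and a red one at (417,230), all on the table and to be left alone. The gate faces left at about (195,293), towards the carton at (155,290). Next: a close crop and a two-view check.

```bash
python3 - <<'E'
from h import *
p=cv2.imread("pics/top0.png")
cv2.imwrite("pics/topcrop.png",cv2.resize(p[205:385,95:380],None,fx=2.8,fy=2.8,interpolation=cv2.INTER_CUBIC))
ct,cs=bot.calibration("top"),bot.calibration("scene")
D=np.load("top0.npy")
def tri(a,b):
    o1,d1=ray(ct,*a);o2,d2=ray(cs,*b)
    s=np.linalg.lstsq(np.c_[d1,-d2],o2-o1,rcond=None)[0]
    x,y=o1+s[0]*d1,o2+s[1]*d2; return (x+y)/2,np.linalg.norm(x-y)
# correspondences: top -> scene
for a,b in [((264.5,263),(315.5,204)),((330.5,266),(281,243)),((270,328),(267.5,185)),((338.5,322),(236.5,226.5)),((252.5,228),(347,211)),((247.5,363.5),(256,164.5))]:
    print(a,*tri(a,b),"z=.085",at_z(ct,*a,.085),"depth",at_d(ct,*a,D[int(a[1]),int(a[0])]))
E
```

```text
(264.5, 263) [0.58175666 0.02170601 0.07938674] 0.00016373393217984986 z=.085 [0.58122693 0.02144854 0.085     ] depth [0.58129147 0.02148263 0.08438726]
(330.5, 266) [ 0.57862853 -0.08385595  0.07997007] 0.00030336968818016146 z=.085 [ 0.57800727 -0.08370459  0.085     ] depth [ 0.57768839 -0.08354426  0.08812443]
(270, 328) [0.47918988 0.01086281 0.0796675 ] 0.0006425148077135811 z=.085 [0.47895587 0.01039849 0.085     ] depth [0.47895646 0.01041831 0.08455349]
(338.5, 322) [ 0.48996849 -0.09720592  0.0783178 ] 0.0008979343067646356 z=.085 [ 0.48958625 -0.09710541  0.085     ] depth [ 0.48959195 -0.09713589  0.08453058]
(252.5, 228) [0.63821468 0.04219706 0.07549851] 0.0015939987754244784 z=.085 [0.63729759 0.0419829  0.085     ] depth [0.63875902 0.04267164 0.07599898]
(247.5, 363.5) [0.42386574 0.04546031 0.07399296] 0.0015165877818854102 z=.085 [0.4239364  0.04405314 0.085     ] depth [0.42363166 0.04449166 0.07942252]
```

View pics/topcrop.png

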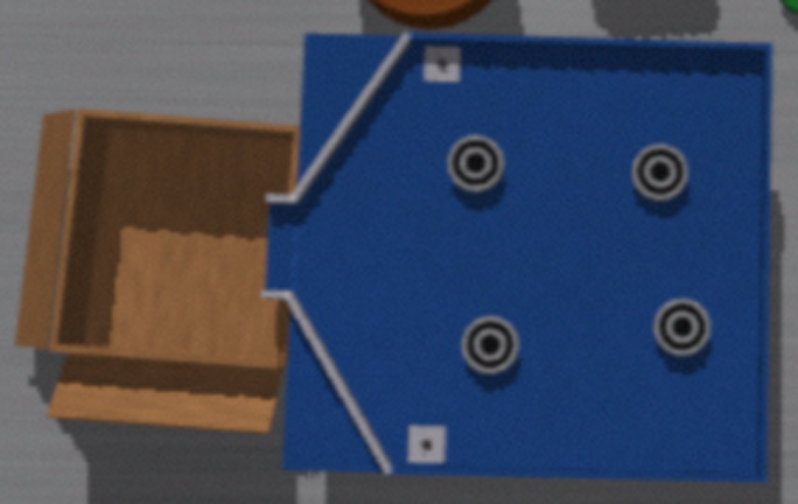

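The crop confirms steel rings with black seals at crop px (475,163), (660,172), (490,345) and (682,327). Their heights triangulate to about 79 mm, as expected. The gate cheek tips are at (266,198) and (263,294), and the vane ends at (406,38) and (387,470). Next: fit the tray frame.

```bash
cat >> h.py <<'E'
ct=bot.calibration("top")
def fit():
    px=np.array([(266,198),(263,294),(293,197),(289,294),(406,38),(387,470),(768,47),(765,478)])/2.8+(95,205)
    L=np.array([(125,-27),(125,27),(110,-27),(110,27),(50,-120),(50,120),(-158,-122),(-158,122)])/1e3
    W=np.array([at_z(ct,u-.3,v-.3,.087)[:2] for u,v in px])
    cl,cw=L.mean(0),W.mean(0); U,_,Vt=np.linalg.svd((L-cl).T@(W-cw)); R=(U@Vt).T
    return R,cw-R@cl,(W-cw)@R+cl-L
R,T,res=fit()
def tw(x,y): return R@[x,y]+T      # tray -> world (m)
def wt(p): return R.T@(np.array(p)[:2]-T)
yaw=np.arctan2(R[1,0],R[0,0])
E
python3 - <<'E'
from h import *
print(T,np.degrees(yaw),np.linalg.det(R));print((res*1e3).round(1))
for a in [(264.5,263),(330.5,266),(270,328),(338.5,322)]: print(a,(wt(at_z(ct,a[0],a[1],.085))*1e3).round(1))
for P in [(.58176,.0217),(.57863,-.08386),(.47919,.01086),(.48997,-.09721),(.5301,.0438)]: print((wt(P)*1e3).round(1))
print(tw(.08,0),tw(.125,0))
E
```

```text
[0.53121275 0.01373714] 89.3296619720867 0.9999999999999993
[[ 0.1  0.1]
 [-1.  -0.1]
 [ 0.1 -0.9]
 [-0.5 -0.5]
 [ 0.4 -0.6]
 [ 0.8  1.8]
 [ 0.6  0.6]
 [-0.6 -0.3]]
(264.5, 263) [  8.3 -49.9]
(330.5, 266) [-96.9 -47.9]
(270, 328) [-3.9 52.2]
(338.5, 322) [-111.3   40.3]
[  8.6 -50.5]
[-97.  -48.6]
[-3.5 52. ]
[-111.4   39.9]
[30.   1.5]
[0.5321487  0.09373167] [0.53267517 0.13872859]
```

The fit residuals are at most 2 mm, and the bearings lie in the stated ranges. Now push the first one, tray (8,-50), with a check of the drop.

```bash
cat >> h.py <<'E'
GAP=.006; OFF=.0157+.009; ZP=.1045; ZH=.150   # OFF: bearing centre -> tool centre
def q(a): return [np.cos(a/2),np.sin(a/2),0,0]
def pos(xy,z): return [*tw(*xy),z]
def push(b,mid=(.062,0),clear=.012):
    b=np.array(b);mid=np.array(mid);d=(mid-b)/np.linalg.norm(mid-b)
    qa=q(yaw+np.arctan2(d[1],d[0])); s=b-d*(OFF+clear)
    bot.movep(pos(s,ZH),qa); bot.movel(pos(s,ZP),velocity=.1)
    print("down",bot.read_state()["tcp_pos"],pos(s,ZP),bot.read_state()["ft_force"].round(1))
    bot.movel(pos(mid-d*OFF,ZP),velocity=.07)
    bk=mid-d*(OFF+.03); bot.movel(pos(bk,ZP),velocity=.15)
    bot.movel(pos((mid[0]-OFF-.015,0),ZP),q(yaw),velocity=.06)
def out():
    p=wt(bot.read_state()["tcp_pos"])
    bot.movel(pos((.100,0),ZP),velocity=.06)
    bot.movel(pos((.112,0),ZP),velocity=.03)
    print("end",wt(bot.read_state()["tcp_pos"]),bot.read_state()["ft_force"].round(1))
    bot.movel(pos((.075,0),ZP),velocity=.12); bot.movel(pos((.06,0),ZH),velocity=.15)
def snap(n,name):
    p,_,_=grab(n); cv2.imwrite(f"pics/{name}.png",p[:,:,::-1]); return p
E
python3 - <<'E'
from h import *
bot.move_gripper(GAP)
h=np.array
bot.movep(pos((-.03,-.08),.22),q(yaw))
push((.0085,-.050))
print(bot.read_state()["t"],bot.read_state()["finger_gap"])
a=snap("scene","s1");b=snap("top","t1")
A=cv2.resize(a[100:300,150:450],(600,400));B=cv2.resize(b[205:385,95:380],(600,380))
E
python3 - <<'E'
import cv2,numpy as np
a=cv2.imread("pics/s1.png")[90:290,160:460];b=cv2.imread("pics/t1.png")[205:385,95:380]
cv2.imwrite("pics/c1.png",np.vstack([cv2.resize(a,(450,300)),cv2.resize(b,(450,284))]))
E
```

```text
down [ 0.60617941 -0.00545031  0.1044974 ] [np.float64(0.6060522942102742), np.float64(-0.005452798625417213), 0.1045] [-0.   0.1  0.1]
7.7083 0.00617478762644022
```

View pics/c1.png

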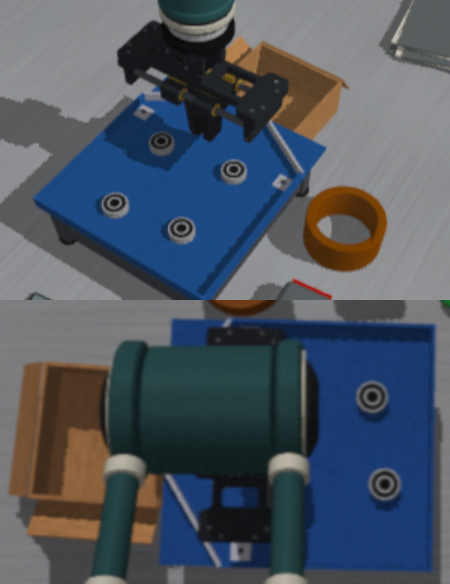

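Pushed bearing (scene px about (315,203)) appears not to have moved, so the fingertips may have passed over it. I'll check where the tip actually stands.

```bash
python3 - <<'E'
from h import *
p,d,c=grab("scene")
s=bot.read_state();print(s["tcp_pos"],s["tcp_rot"],wt(s["tcp_pos"]))
t=s["tcp_pos"]-[0,0,.025];u=proj(c,t);print("tip expected px",u, "bearing px", proj(c,[.5818,.0217,.08]))
x,y=int(u[0]),int(u[1])
im=p[y-70:y+70,x-90:x+90][:,:,::-1].copy()
im=cv2.resize(im,None,fx=4,fy=4,interpolation=cv2.INTER_CUBIC)
cv2.circle(im,(int((u[0]-x+90)*4),int((u[1]-y+70)*4)),4,(0,0,255),1);cv2.imwrite("pics/c2.png",im)
for yy in range(y-14,y+10,3): print(yy,[tuple((at_d(c,xx,yy,d[yy,xx])*1e3).round().astype(int).tolist()) for xx in (x-5,x,x+5)])
E
```

```text
[0.53161657 0.0361301  0.104533  ] [7.10995610e-01 7.03196445e-01 4.21878004e-05 1.68895341e-05] [ 0.02239614 -0.00014181]
tip expected px [297.51714798 187.83189018] bearing px [315.55821821 203.79318758]
173 [(529, 27, 127), (540, 27, 134), (551, 27, 139)]
176 [(528, 26, 120), (540, 25, 127), (549, 29, 129)]
179 [(529, 25, 113), (540, 25, 120), (549, 28, 122)]
182 [(513, 45, 76), (540, 25, 111), (549, 28, 114)]
185 [(515, 41, 73), (523, 46, 73), (532, 50, 75)]
188 [(520, 34, 74), (528, 40, 73), (537, 44, 75)]
191 [(525, 27, 75), (534, 31, 77), (542, 36, 76)]
194 [(530, 19, 77), (537, 26, 75), (545, 32, 74)]
```

View pics/c2.png

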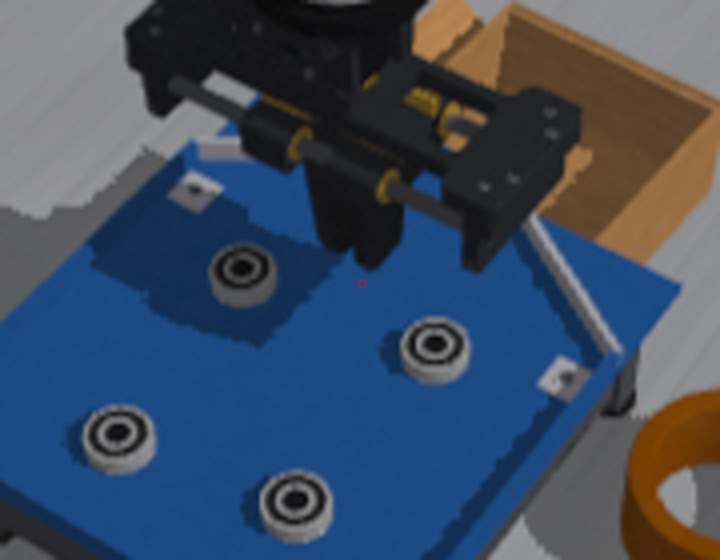

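The picture shows the fingertips at px (299,184), about 25 mm above the deck. That is higher than the stated tip offset allows, so I'll find the deck by touch at this clear spot.

```bash
python3 - <<'E'
from h import *
s=bot.read_state();p=s["tcp_pos"]
try: r=bot.movel([p[0],p[1],.072],velocity=.02,until_force=3)
except bot.MotionError as e: r=e
s=bot.read_state();print(r,s["tcp_pos"],s["ft_force"].round(2),s["t"])
z=s["tcp_pos"][2]
if r is True: bot.movel([p[0],p[1],z+.004],velocity=.03)
print(bot.read_state()["tcp_pos"])
E
```

```text
True [0.53153308 0.03612964 0.0728236 ] [0.26 0.4  4.73] 9.325
[0.53157169 0.03612833 0.07680574]
```

The deck is touched with the TCP at z≈0.073, so the tips are really at about TCP height, and pushing height is TCP z 0.077. Before going low near the vanes, check how far the gripper's body clears the deck.

```bash
python3 - <<'E'
from h import *
p,d,c=grab("scene")
f=240/np.tan(np.radians(c["fovy"])/2)
v,u=np.mgrid[0:480,0:640]
m=(d>0)
P=np.stack([(u-c["cx"])/f*d,(v-c["cy"])/f*d,d],-1)[m]; W=(P-np.array(c["t"]))@np.array(c["R"])
dark=(p[m].max(1)<70)
t=bot.read_state()["tcp_pos"]
tr=(W[:,:2]-T)@R-wt(t)
k=dark&(np.abs(tr[:,0])<.08)&(np.abs(tr[:,1])<.11)&(W[:,2]>.078)
for lo in np.arange(-.11,.11,.01):
    q_=k&(tr[:,1]>=lo)&(tr[:,1]<lo+.01)
    if q_.sum()>3: print(round(lo,2),q_.sum(),np.percentile(W[q_,2],[2,10,50]).round(3),"x",np.percentile(tr[q_,0],[5,95]).round(3))
E
```

```text
-0.1 212 [0.167 0.169 0.183] x [-0.035  0.025]
-0.09 320 [0.146 0.15  0.185] x [-0.036  0.027]
-0.08 212 [0.161 0.182 0.186] x [-0.036  0.028]
-0.07 144 [0.084 0.159 0.186] x [-0.028  0.021]
-0.06 113 [0.084 0.085 0.18 ] x [-0.027  0.019]
-0.05 593 [0.085 0.161 0.412] x [-0.057  0.045]
-0.04 1169 [0.151 0.166 0.346] x [-0.061  0.037]
-0.03 1456 [0.16  0.179 0.336] x [-0.067  0.018]
-0.02 1378 [0.095 0.167 0.309] x [-0.068  0.008]
-0.01 885 [0.101 0.195 0.344] x [-0.069 -0.021]
-0.0 840 [0.087 0.144 0.327] x [-0.069 -0.01 ]
0.01 623 [0.093 0.132 0.292] x [-0.069 -0.012]
0.02 327 [0.154 0.166 0.226] x [-0.066 -0.02 ]
0.03 226 [0.12  0.167 0.233] x [-0.061 -0.02 ]
0.04 91 [0.083 0.084 0.158] x [-0.037 -0.017]
0.05 95 [0.083 0.084 0.159] x [-0.037 -0.017]
0.06 148 [0.084 0.159 0.182] x [-0.035 -0.005]
0.07 240 [0.146 0.15  0.18 ] x [-0.036  0.017]
0.08 193 [0.153 0.174 0.186] x [-0.036  0.028]
0.09 27 [0.185 0.185 0.186] x [-0.028  0.023]
```

The body's lowest point is at about 0.146 m, well clear of the vanes. Repeat the push at the right height, seen from the scene camera before the gate.

```bash
sed -i 's/ZP=.1045; ZH=.150/ZP=.077; ZH=.115/' h.py; python3 - <<'E'
from h import *
p=bot.read_state()["tcp_pos"]; bot.movel([p[0],p[1],ZH],velocity=.15)
push((.0085,-.050))
print(bot.read_state()["t"],wt(bot.read_state()["tcp_pos"]))
a=snap("scene","s3")[90:290,160:460]
cv2.imwrite("pics/c3.png",cv2.resize(a[:,:,::-1],(750,500),interpolation=cv2.INTER_CUBIC))
E
```

```text
down [ 0.60554962 -0.00529114  0.07648751] [np.float64(0.6060522942102742), np.float64(-0.005452798625417213), 0.077] [0.3 0.1 0.3]
14.0583 [0.02259109 0.00018549]
```

View pics/c3.png

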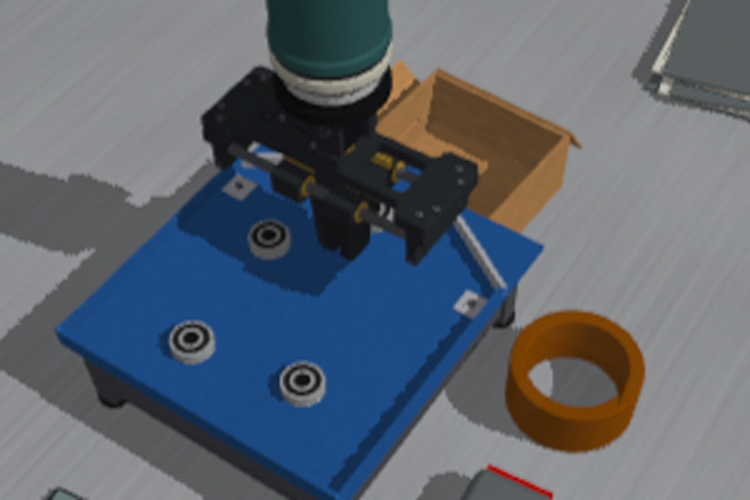

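The bearing has left its place and a sliver of it shows at crop (385,210), ahead of the fingers. Now send it out and look.

```bash
cat >> h.py <<'E'
def look(name):
    # scene view and top view stacked
    a=snap("scene",name+"s")[90:290,160:460];b=snap("top",name+"t")[205:385,95:380]
    cv2.imwrite(f"pics/{name}.png",np.vstack([cv2.resize(a,(450,300)),cv2.resize(b,(450,284))])[:,:,::-1])
E
python3 - <<'E'
from h import *
print((proj(bot.calibration("scene"),[*tw(.062,0),.085])-[160,90])*2.5)
out(); bot.movel(pos((-.05,-.02),.20),velocity=.25)
print(bot.read_state()["t"]); look("c4")
E
```

```text
[372.77004673 207.15419298]
end [1.12198706e-01 5.10641583e-05] [ 0.2  0.3 -0.7]
17.6917
```

View pics/c4.png

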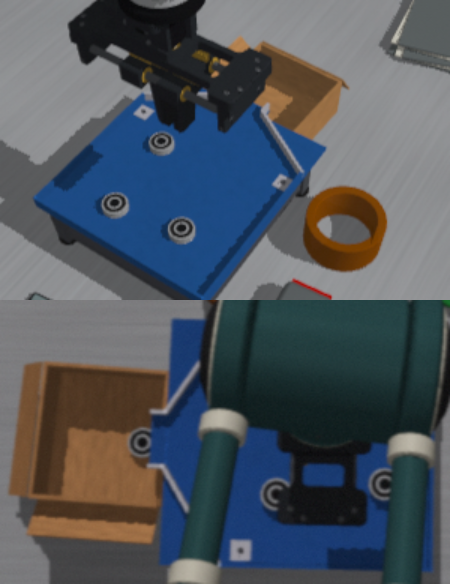

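The first bearing shows at top px (185,295), at the lip. Depth will tell whether it has dropped.

```bash
python3 - <<'E'
from h import *
p,d,c=grab("top")
for u in range(177,195,3): 
    w=at_d(c,u,295,d[295,u]); print(u,(w*1e3).round(),(wt(w)*1e3).round())
E
```

```text
177 [532. 171.  15.] [157.   1.]
180 [532. 166.  18.] [152.   1.]
183 [532. 161.  14.] [148.   1.]
186 [532. 156.  15.] [142.   0.]
189 [533. 151.  12.] [138.   0.]
192 [529. 136.  75.] [122.   3.]
```

It is in the carton, lying flat at z≈15 mm. Now the second.

```bash
python3 - <<'E'
from h import *
push((-.0037,.052)); out(); bot.movel(pos((-.06,-.02),.20),velocity=.25)
print(bot.read_state()["t"]); look("c5")
p,d,c=grab("top")
B=(p[:,:,0].astype(int)<95)&(p[:,:,2]>95)
for r in range(275,330,5): print(r,[int(at_d(c,u,r,d[r,u])[2]*1e3) for u in range(160,193,4)])
E
```

```text
down [ 0.45675036 -0.01796142  0.07727227] [np.float64(0.4560614752307674), np.float64(-0.017862944508231858), 0.077] [ 0.2  0.6 -0.4]
end [1.12193656e-01 1.83241560e-05] [-0.3  1.   0.3]
25.375
275 [6, -1, 1, 5, 4, 4, 4, 3, 86]
280 [2, 3, 3, 3, 2, 1, 0, 4, 75]
285 [4, 3, 1, 3, 1, 5, 3, 5, 75]
290 [5, 1, 7, 2, 1, 11, 24, 24, 75]
295 [2, 3, 5, 1, 13, 23, 23, 22, 78]
300 [3, 5, 5, 9, 14, 14, 22, 24, 79]
305 [4, 1, 1, 6, 5, 2, 4, 2, 73]
310 [2, 7, 2, 0, 3, 3, 6, 85, 86]
315 [0, 4, 8, 4, 2, 2, 6, 3, 5]
320 [5, 2, 3, 5, 6, 4, 3, 5, 7]
325 [3, 5, 3, 3, 4, 4, 4, 2, 3]
```

View pics/c5.png

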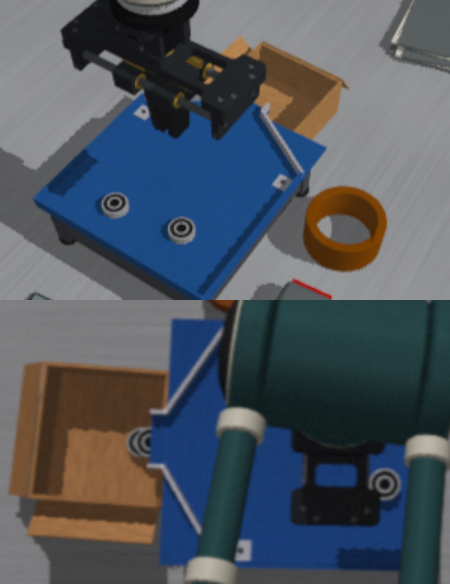

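The second lies stacked on the first, at z≈24 mm in the carton. Now the third, from tray (-97,-48). The other back one stays.

```bash
python3 - <<'E'
from h import *
push((-.097,-.0483)); out(); bot.movel(pos((-.05,-.02),.20),velocity=.25)
bot.movep([.36,-.45,.25],q(np.pi/2-.9))
print(bot.read_state()["t"]); look("c6")
p,d,c=grab("top")
for r in range(280,315,5): print(r,[int(at_d(c,u,r,d[r,u])[2]*1e3) for u in range(160,193,4)])
E
```

```text
down [ 0.58863272 -0.11861804  0.07724959] [np.float64(0.5886302252123498), np.float64(-0.11905923438538338), 0.077] [ 0.5 -0.7  0.2]
end [1.12183711e-01 3.84097388e-05] [-0.4 -0.3  0.4]
35.3917
280 [6, 5, 4, 1, 6, 1, 3, 8, 76]
285 [4, 2, 3, 2, 6, 2, 3, 1, 76]
290 [13, 14, 5, 2, 4, 14, 25, 23, 76]
295 [14, 16, 2, 4, 14, 27, 22, 27, 78]
300 [10, 0, 3, 2, 14, 15, 23, 25, 74]
305 [6, 2, 4, 2, 4, 5, 3, 9, 76]
310 [3, 1, 3, 6, 6, 3, 5, 86, 88]
```

View pics/c6.png

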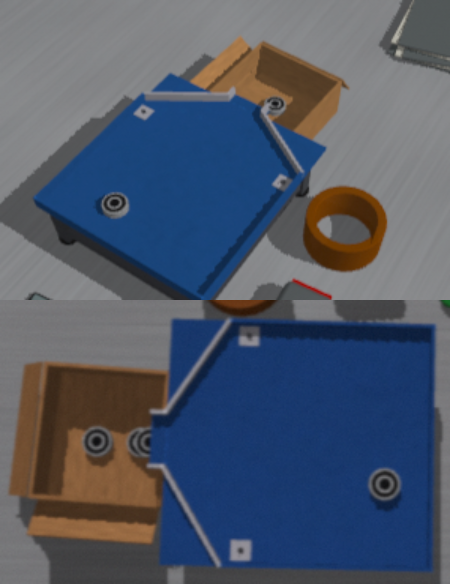

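Three bearings are in the carton and the fourth lies in the tray at its start place. The carton and tape roll have not moved, and the robot is clear.

```bash
python3 -c "
from bench import bot
print(bot.job_done())"
```

```text
the job is handed in; nothing more can be done
None
```

Three bearings were swept one at a time through the gate into the carton, the fourth is still in the tray, and the job was handed in at about 35 s of the 67 s limit.

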